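# Line up the seasonings by height on the serving board

### The job

Stand the four seasonings - pepper mill, vinegar cruet, spice jar and salt shaker, now standing along the front edge of the worktop before the robot - upright on the serving board in order of height, one in the middle of each cork circle: the tallest next to the knob, then shorter and shorter towards the other end. Keep them upright, do not knock them over, and do not disturb the food tin and the kitchen timer standing among them.

Things in the scene. Friction and masses are not known exactly. Their poses are not given: they have to be found in the camera images.
- mill_center (a point): Pepper mill of dark turned wood with a small metal nub on top, the tallest of the four: 170 mm high, standing upright. This point is on its axis, 85 mm above its base. Lower body at most 58 mm across, turned with a waist; the head, from 122 to 159 mm up, is 49 mm across at its widest (about 140 mm up) and can be gripped there. The head is fixed to the body. 0.18 kg.
- cruet_center (a point): Vinegar cruet, a round green glass bottle with a narrow neck and a cork in it, second tallest: 138 mm high with its cork. This point is on its axis, 69 mm above its base. The body is a plain cylinder 54 mm across up to 102 mm above the base, then it narrows to a short 25 mm neck at 117 to 122 mm, a 30 mm lip at 123 to 127 mm, and the cork above it. 0.22 kg.
- spice_center (a point): Round glass spice jar with a broad dark cap, third tallest: 105 mm high. This point is on its axis, 52.5 mm above its base. The cap, from 85 to 105 mm up, is 44 mm across; the jar below is 42 mm across. 0.11 kg.
- shaker_center (a point): Salt shaker of white ceramic with a domed steel top with small holes, the shortest: 74 mm high. This point is on its axis, 37 mm above its base. It tapers from 45 mm across at the base to 39 mm at 50 mm up; the steel top is 41 mm across from 50 to 62 mm up, then domed. 0.12 kg.
- board: Dark wooden serving board lying fixed on the worktop, 330 mm long (its y axis) by 90 mm wide (x axis) and 14 mm thick. The origin is the centre of its underside, z points up. Four round flat light cork inlays, 65 mm across and level with the top, lie in a row along the middle at y = -105, -35, +35 and +105 mm, x = 0; they are the places for the four things.
- knob: Small round steel carrying knob, 28 mm across and 37 mm high, fixed upright on the top of the board at one end, 149 mm from the board's centre along its length: at y = +149 mm on some days, at y = -149 mm on others. (The other end has a flat brass button 3 mm high instead.) The origin is the centre of the knob's underside, on the board's top.
- tuna: Low round food tin standing loose on the worktop, a bystander: 86 mm across, 40 mm high. The origin is the centre of its underside.
- timer: Round wind-up kitchen timer, white base and red dome, standing loose on the worktop near the seasonings, a bystander: 63 mm across and 67 mm high. The origin is the centre of its underside.
Mind the look-alikes: they are no part of the job. What is shaped like the part that bears cruet_center but purple is not meant.

How it is judged:
At the end, for the whole second after the job is handed in: All four stand upright (within 0.1 rad) and at rest on the board, released, each with its axis within 13 mm (along and across the board) of its cork circle's centre; counted from the knob end: pepper mill, cruet, spice jar, salt shaker (x of mill_center in the frame of board between -0.013 and 0.013 m and z of mill_center in the frame of board between 0.094 and 0.104 m and angle between each of mill_center, cruet_center, spice_center, shaker_center's own z axis and vertical below 0.1 rad and linear speed of each of mill, cruet, spice, shaker below 0.02 m/s and contact force between each of mill, cruet, spice, shaker and the fingers below 0.1 N and x of cruet_center in the frame of board between -0.013 and 0.013 m and z of cruet_center in the frame of board between 0.078 and 0.088 m and x of spice_center in the frame of board between -0.013 and 0.013 m and z of spice_center in the frame of board between 0.0615 and 0.0715 m and x of shaker_center in the frame of board between -0.013 and 0.013 m and z of shaker_center in the frame of board between 0.046 and 0.056 m and ((y of knob in the frame of board above 0 m and y of mill_center in the frame of board between 0.092 and 0.118 m and y of cruet_center in the frame of board between 0.022 and 0.048 m and y of spice_center in the frame of board between -0.048 and -0.022 m and y of shaker_center in the frame of board between -0.118 and -0.092 m) or (y of knob in the frame of board below 0 m and y of mill_center in the frame of board between -0.118 and -0.092 m and y of cruet_center in the frame of board between -0.048 and -0.022 m and y of spice_center in the frame of board between 0.022 and 0.048 m and y of shaker_center in the frame of board between 0.092 and 0.118 m))); the robot touches nothing.
It fails at once if a seasoning is tipped over (angle between any of mill_center, cruet_center, spice_center, shaker_center's own z axis and vertical above 0.7 rad).
It fails at once if the food tin is pushed more than 25 mm from where it was (distance of tuna from where it was at the start of the episode above 0.025 m).
It fails at once if the kitchen timer is pushed more than 25 mm from where it was (distance of timer from where it was at the start of the episode above 0.025 m).
It also fails if it takes over 102 s, if anything falls off the work surface, if the arm or the gripper's body presses on something with over 40 N, if the wrist force passes 120 N, or if a joint passes its speed limit or range.

### The arm

A 6-joint arm with a two-finger parallel gripper is mounted at the origin on a cart in front of the work surface, level with it; the furniture and walls round the work are solid. World frame = base frame: x ahead of the robot, y to its left, z up, the work surface at z = 0. Lengths are in m, angles in rad, forces in N, time in s.
With the tool pointing down it reaches from about 0.275 to 0.875 m from the base axis. Payload 12.5 kg.
Tool frame: the origin (TCP) lies at the very end of the fingers, on their centre line; the grasp point (between the pads) lies 19 mm behind it (manip.grasp_offset is the distance from the TCP to the grasp point, in m); z points along the fingers, y is the line along which they close (so a half turn about z gives the same grasp; the last joint's range is limited). The gripper opens to 85 mm and grips with 20 to 120 N. Pads are 22 mm wide; open, the fingers measure 114 mm over their backs; the gripper's body (76 mm by 85 mm) begins 54 mm behind the grasp point. The pads swing forward as they close: fully open they stand 13 mm farther back than shut.
Start: joints at [-1.188, 0.351, 1.652, -0, 1.139, -0.085], TCP at [0.248, -0.491, 0.231] pointing down, gripper open.
Joint ranges: [-2.75, 2.75], [-0.79, 2.1], [0.01, 2.65], [-1.57, 4.71], [0.07, 3.14], [-2.87, 2.87]. Speed limits (rad/s): [2.22, 2.22, 2.79, 3.14, 3.14, 3.14].

### API

Orientations are given as a unit quaternion [x, y, z, w].
In Python, from station import get_state, imaging, sign_off, spotter, manip gives the robot as it stands.
- The arm moves only by the tool step_arm, never from a script. Its argument "series" is a list that holds one entry, the list of rows, each a list of 7 numbers: the gripper's target within -1 to 1 (shut at 1, half-way at 0, fully open at -1), then the shift along the tool's x, y, z in units of 150 mm (1.0 is 150 mm), then the turn, a rotation vector about the tool's x, y, z in units of 30 degrees (1.0 is 30 degrees). In form: [[[fingers, tx, ty, tz, wx, wy, wz], ...]]. A call has 1 to 20 rows; each row shifts and turns the commanded pose from where the row before left it, along the tool's axes as they then stand; what a row does not reach is not made up. A row lasts 1/12 s, in which the tool goes at most 41.7 mm and 7.16 degrees, less where a joint would pass 70% of its speed; a pose out of reach is approached as far as the arm can. A call with a number of a shift or a turn outside -1 to 1 is refused whole. A call with a gripper value outside its range is refused whole. The fingers move at their own pace and stop on an object; "squeeze" is the grip in N (left out, the last holds). Time passes only in rows, so rows that do not move let the fingers close. It gives the time, the measured TCP pose, the force, the opening and the grip force at its end, in the units of the state.
- get_state(): the state, without advancing time (a new reading comes with each control period).
- imaging.get_image(name): name is "side" or "top" or "wrist"; returns the picture (384x512x3 uint8, blue, green, red); there is no depth.
- imaging.camera_info(name): a dict with "intrinsics" (3x3 intrinsics, pixels), "eye" and "orientation" of the camera in the world; the wrist camera has in their place "mount" (4x4, takes a point from camera to tool coordinates, whose origin is the TCP and whose axes are the flange's). Camera axes: x right, y down, z forward; pixel columns grow to the right and rows downward; lengths in m; the calibration is good to about 2 mm. The wrist camera is an equidistant fisheye: a pixel r from the principal point sees the ray r / f radians off the axis. A picture is of the moment at which its call begins: read the wrist's pose just before it. camera_info takes no time and is no camera call.
- sign_off(): hands the job in; it is judged then, once.
Trained networks look in the newest picture that a camera, given by its name, has taken for a name from the list of things; names that differ only in an ending like _2 or _b are one class to them, and where a whole thing is asked for, a point or a joint stands for the part that bears it (a point fixed in the world has none). Each returns a list of dicts, best first, with "confidence" (0 to 1); they miss things now and then, are a little off and sometimes report something else, mostly with a low value. They report only what shows in the picture. A call takes as long as a camera call. They do not tell look-alikes from the thing itself.
- spotter.spot_in(thing, camera): "rect" ([left, top, right, bottom] in pixels, round what is visible of it).
The state is a dict: "t": time; "qpos": joint angles; "joint_velocities": joint speeds; "joint_efforts": joint torques, N m; "position": TCP position; "orientation": TCP orientation; "force": force on the tool from outside, world axes, zero at the start; "ft_torque": the same for the moment, N m; "opening": finger opening in m; "grip_force": force on a finger pad.
Only numpy, scipy, OpenCV 4.12 (cv2) and the standard library are available. Lean on these libraries where they do the work, as an engineer would, in place of code of your own. Each camera call takes 0.05 s, during which the arm holds its last target. There are 200 camera calls.

## Working session

There is one attempt and no reset: what is moved stays moved. The work goes in short steps, Python scripts to look and compute and a tool call to move; the robot and the scene stay as the last step left them, time stands still between calls to the robot, and variables do not carry over. Pictures are saved under pics/ and viewed, at most 17 in all, crops included, and the job is handed in when it is done.

Besides the shell and the picture viewer there is one more tool, called after "Call:" as a command line: name --argument value ..., lists and objects as JSON in quotes. step_arm: Moves the arm, as the interface text tells. Its arguments: {"type":"object","properties":{"series":{"type":"array"},"squeeze":{"type":"number"}},"required":["series"]}

```bash
mkdir -p pics; python3 - <<'E'
from station import get_state, imaging, spotter, manip
import cv2,numpy as np
print(get_state()); print(manip.grasp_offset)
for c in ("side","top","wrist"):
    im=imaging.get_image(c); cv2.imwrite(f"pics/{c}0.png",im); print(c,imaging.camera_info(c))
for c in ("top","side"):
    for n in ["mill_center","cruet_center","spice_center","shaker_center","board","knob","tuna","timer"]:
        print(c,n,[(np.round(d["rect"]).astype(int).tolist(),round(d["confidence"],2)) for d in spotter.spot_in(n,c)][:3])
E
```

```text
{'t': 0.0, 'qpos': array([-1.18758402e+00,  3.51230991e-01,  1.65243345e+00, -1.72440022e-05,
        1.13908460e+00, -8.46256994e-02]), 'joint_velocities': array([ 0.00039045,  0.00065986, -0.00211252,  0.00109935,  0.00140573,
       -0.00117933]), 'joint_efforts': array([-2.64433111e-04, -5.06099439e+01, -2.91395885e+01, -6.07059405e-05,
        4.63872682e-03, -2.74643369e-06]), 'position': array([ 0.24790887, -0.49058822,  0.23075773]), 'orientation': array([ 9.72764475e-01,  2.31795042e-01, -9.37420506e-05, -5.70598568e-04]), 'force': array([-1.58080035,  0.93713728, -0.01222973]), 'ft_torque': array([-0.02845145, -0.01526014, -0.00599887]), 'grip_force': 0.0, 'opening': 0.08524038833316488}
0.0187
side {'intrinsics': array([[469.72945324,   0.        , 252.52971522],
       [  0.        , 469.72945324, 197.19285392],
       [  0.        ,   0.        ,   1.        ]]), 'eye': array([ 0.51711739, -1.37857034,  0.9447043 ]), 'orientation': array([ 0.88214668,  0.01399251, -0.01566268, -0.47050625])}
top {'intrinsics': array([[370.7397637 ,   0.        , 255.8857817 ],
       [  
[... 829 characters left out ...]
146, 183], 0.87), ([185, 187, 205, 206], 0.69)]
top spice_center [([306, 211, 322, 224], 0.53)]
top shaker_center [([276, 201, 284, 214], 0.65)]
top board [([293, 154, 380, 231], 0.73)]
top knob [([304, 211, 321, 225], 0.69)]
top tuna [([328, 216, 358, 239], 0.89)]
top timer [([242, 198, 261, 219], 0.56)]
side mill_center [([243, 157, 258, 200], 0.97)]
side cruet_center [([252, 150, 262, 185], 0.63), ([275, 124, 284, 162], 0.61)]
side spice_center [([214, 220, 234, 259], 0.97)]
side shaker_center [([235, 210, 251, 231], 0.49)]
side board [([210, 238, 302, 314], 0.61)]
side knob []
side tuna [([198, 254, 227, 287], 0.57), ([235, 196, 256, 213], 0.17)]
side timer [([236, 194, 256, 214], 0.77)]
```

```bash
python3 - <<'E'
import cv2
t=cv2.imread("pics/top0.png")[130:260,100:400]; cv2.imwrite("pics/t1.png",cv2.resize(t,(800,347),interpolation=cv2.INTER_CUBIC))
s=cv2.imread("pics/side0.png")[100:330,170:340]; cv2.imwrite("pics/s1.png",cv2.resize(s,(443,600),interpolation=cv2.INTER_CUBIC))
E
```

```text
(no output)
```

View pics/t1.png

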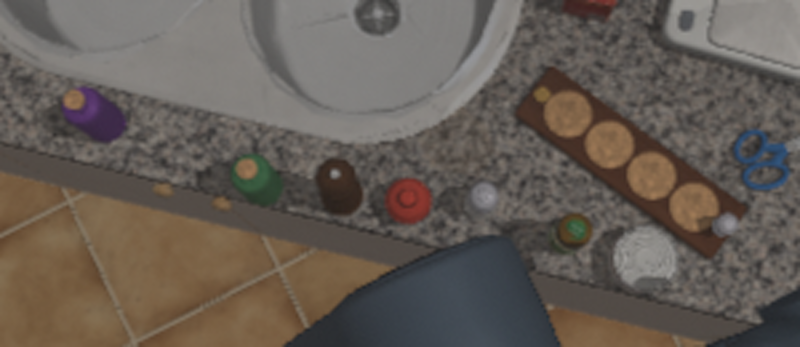

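View pics/s1.png

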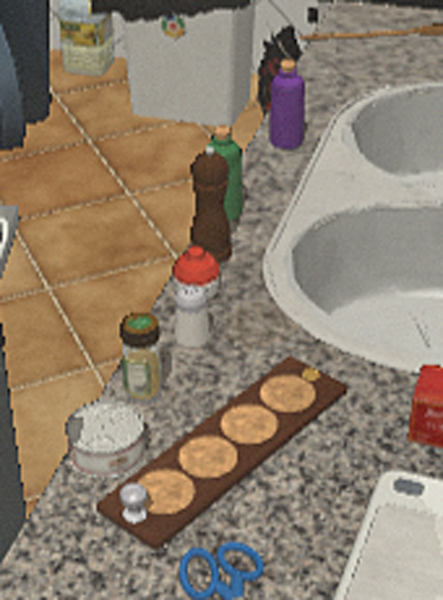

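Top picture (crop scale 2.67, offset 100,130): from left purple decoy, green cruet (cork 247,168), mill (335,173), timer (408,198), shaker (484,192), spice (576,229), tin (645,256). The board runs diagonally, with the brass button at (542,95) and the knob at (725,224) by the tin.

```bash
cat > h.py <<'E'
from station import get_state, imaging, spotter, manip
import cv2,numpy as np
from scipy.spatial.transform import Rotation as R
def ray(c,uv,z):
    i=imaging.camera_info(c);K=i["intrinsics"];d=np.array([(uv[0]-K[0,2])/K[0,0],(uv[1]-K[1,2])/K[1,1],1.])
    d=R.from_quat(i["orientation"]).apply(d);e=i["eye"];return e+d*(z-e[2])/d[2]
def wray(uv,z,s):
    i=imaging.camera_info("wrist");K=i["intrinsics"];p=np.array([uv[0]-K[0,2],uv[1]-K[1,2]]);r=np.hypot(*p);th=r/K[0,0]
    d=np.r_[p/max(r,1e-9)*np.sin(th),np.cos(th)];M=i["mount"];Rt=R.from_quat(s["orientation"])
    e=s["position"]+Rt.apply(M[:3,3]);d=Rt.apply(M[:3,:3]@d);return e+d*(z-e[2])/d[2]
def wproj(P,s):
    i=imaging.camera_info("wrist");K=i["intrinsics"];M=i["mount"];Rt=R.from_quat(s["orientation"])
    q=M[:3,:3].T@(Rt.inv().apply(np.array(P)-s["position"])-M[:3,3]);th=np.arctan2(np.hypot(q[0],q[1]),q[2]);a=q[:2]/np.hypot(*q[:2])
    return K[:2,2]+K[0,0]*th*a
def rows(s,target,yaw_axis=None):
    pass
E
python3 - <<'E'
from h import *
f=lambda u,v:(100+(u+.5)/2.6667-.5,130+(v+.5)/2.669-.5)
for n,u,v,z in [("mill",335,173,.17),("cruet",247,168,.138),("purple",74,99,.138),("shaker",484,190,.072),("spice",577,229,.105),("timer",408,197,.067),("tuna",645,253,.04),("c1",568,113,.014),("c2",610,145,.014),("c3",651,175,.014),("c4",694,207,.014),("knob",727,224,.051),("brass",542,95,.017)]:
    print(n,np.round(ray("top",f(u,v),z),3))
g=lambda u,v:(170+u/2.606,100+v/2.609)
for n,u,v,z in [("mill",210,152,.17),("cruet",223,130,.138),("spice",140,322,.105),("shaker",192,342,.0),("c1",288,393,.014),("c2",249,424,.014),("c3",208,457,.014),("c4",165,491,.014),("knob",132,490,.051)]:
    print(n,np.round(ray("side",g(u,v),z),3))
s=get_state();print(R.from_quat(s["orientation"]).as_matrix().round(3))
E
```

```text
mill [0.439 0.026 0.17 ]
cruet [0.454 0.136 0.138]
purple [0.547 0.352 0.138]
shaker [ 0.43  -0.159  0.072]
spice [ 0.372 -0.27   0.105]
timer [ 0.424 -0.06   0.067]
tuna [ 0.346 -0.368  0.04 ]
c1 [ 0.543 -0.282  0.014]
c2 [ 0.497 -0.337  0.014]
c3 [ 0.454 -0.39   0.014]
c4 [ 0.409 -0.444  0.014]
knob [ 0.38  -0.475  0.051]
brass [ 0.568 -0.247  0.017]
mill [0.444 0.012 0.17 ]
cruet [0.457 0.132 0.138]
spice [ 0.376 -0.268  0.105]
shaker [ 0.427 -0.17   0.   ]
c1 [ 0.545 -0.282  0.014]
c2 [ 0.501 -0.336  0.014]
c3 [ 0.457 -0.391  0.014]
c4 [ 0.414 -0.444  0.014]
knob [ 0.384 -0.48   0.051]
[[ 0.893  0.451 -0.   ]
 [ 0.451 -0.893  0.   ]
 [ 0.    -0.    -1.   ]]
```

View pics/wrist0.png

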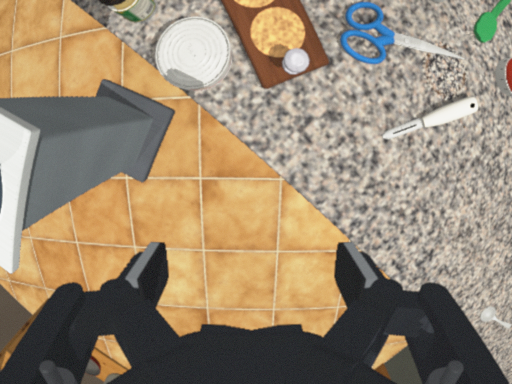

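The wrist picture shows the tin at (193,52), the knob at (295,61) on the board and floor under the gripper. The two fixed cameras agree to within about 5 mm, and the cork pitch comes out at 70 mm. I'll turn the closing line across the board, keep that heading throughout, place shortest first, and go above the shaker now.

Call:
step_arm --series '[[[-1,0,0,0,0,0,-0.198],[-1,0,0,0,0,0,-0.198],[-1,0,0,0,0,0,-0.198],[-1,0,0,0,0,0,-0.198],[-1,0.204,-0.037,0,0,0,0],[-1,0.204,-0.037,0,0,0,0],[-1,0.204,-0.037,0,0,0,0],[-1,0.204,-0.037,0,0,0,0],[-1,0.204,-0.037,0,0,0,0],[-1,0.204,-0.037,0,0,0,0],[-1,0.204,-0.037,0,0,0,0],[-1,0.204,-0.037,0,0,0,0],[-1,0.204,-0.037,0,0,0,0],[-1,0.204,-0.037,0,0,0,0],[-1,0.204,-0.037,0,0,0,0],[-1,0.204,-0.037,0,0,0,0],[-1,0,0,0,0,0,0],[-1,0,0,0,0,0,0]]]' --squeeze 40

```text
t: 2.45
position: [0.4303, -0.164, 0.2313]
orientation: [0.904, 0.428, -0.0, 0.0]
force: [-0.3, -0.9, 0.6]
opening: 0.0853
grip_force: 0.0
```

```bash
cat >> h.py <<'E'
def go(P,s=None):
    "total move to world TCP P, in tool units of 150 mm"
    s=s or get_state();return np.round(R.from_quat(s["orientation"]).inv().apply(np.array(P)-s["position"])/.15,3)
def shot(n):
    s=get_state();im=imaging.get_image("wrist");cv2.imwrite(f"pics/{n}.png",im);return s,im
def spots(names,c="wrist"):
    for n in names: print(n,[(np.round(d["rect"]).astype(int).tolist(),round(d["confidence"],2)) for d in spotter.spot_in(n,c)][:2])
E
python3 - <<'E'
from h import *
s,im=shot("w1");print(s["t"],s["position"],s["qpos"].round(3),R.from_quat(s["orientation"]).as_matrix().round(3).tolist())
spots(["shaker_center","spice_center","mill_center","timer"])
for n,P in [("shaker",(.43,-.165,.072)),("spice",(.374,-.269,.105)),("mill",(.441,.02,.17))]:print(n,wproj(P,s))
E
```

```text
2.45 [ 0.43025943 -0.16401296  0.23133103] [-0.465  0.187  1.872 -0.     1.083  0.22 ] [[0.633, 0.774, 0.0], [0.774, -0.633, -0.0], [-0.0, 0.0, -1.0]]
shaker_center [([226, 145, 262, 192], 0.79)]
spice_center [([249, 233, 290, 308], 0.64)]
mill_center [([89, 2, 183, 68], 0.63)]
timer [([164, 78, 218, 132], 0.79)]
shaker [251.78852916 177.38891729]
spice [272.3645087  288.57771618]
mill [105.69820841  14.20659363]
```

View pics/w1.png

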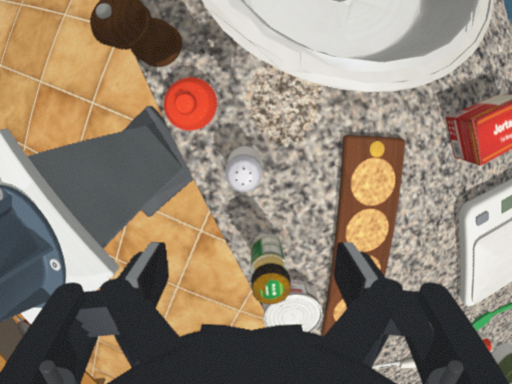

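Shaker dome at (243,174), spice cap at (271,287), end cork at (373,182), second cork at (367,231), mill nub at (104,11).

```bash
python3 - <<'E'
from h import *
s=get_state()
for n,u,v,z in [("shaker",243.5,174,.072),("spice",271,288,.105),("mill",104,11,.17),("c1",373,182,.014),("c2",367,231,.014),("timer",186,103,.067)]:print(n,wray((u,v),z,s).round(4))
print(go((wray((243.5,174),.072,s)[0],wray((243.5,174),.072,s)[1],.034),s))
E
```

```text
shaker [ 0.4248 -0.1584  0.072 ]
spice [ 0.3721 -0.2689  0.105 ]
mill [0.4416 0.0215 0.17  ]
c1 [ 0.5415 -0.2839  0.014 ]
c2 [ 0.4968 -0.3386  0.014 ]
timer [ 0.4267 -0.0627  0.067 ]
[ 0.018 -0.055  1.315]
```

Call:
step_arm --series '[[[-1,0.016,-0.05,0.1,0,0,0],[-1,0,0,0.2,0,0,0],[-1,0,0,0.2,0,0,0],[-1,0,0,0.2,0,0,0],[-1,0,0,0.2,0,0,0],[-1,0,0,0.2,0,0,0],[-1,0,0,0.2,0,0,0],[-1,0,0,0,0,0,0],[1,0,0,0,0,0,0],[1,0,0,0,0,0,0],[1,0,0,0,0,0,0],[1,0,0,0,0,0,0],[1,0,0,0,0,0,0],[1,0,0,0,0,0,0],[1,0,0,0,0,0,0],[1,0,0,0,0,0,0]]]'

```text
t: 4.03
position: [0.4266, -0.1589, 0.038]
orientation: [0.904, 0.427, 0.001, 0.001]
force: [-2.2, 1.7, 9.9]
opening: 0.0391
grip_force: 39.0
```

Call:
step_arm --series '[[[1,0,0,-0.1,0,0,0],[1,0,0,-0.2,0,0,0],[1,0,0,-0.2,0,0,0],[1,0,0,-0.15,0,0,0],[1,-0.025,0.1,0,0,0,0],[1,-0.025,0.2,0,0,0,0],[1,-0.025,0.2,0,0,0,0],[1,-0.025,0.2,0,0,0,0],[1,-0.025,0.2,0,0,0,0],[1,-0.025,0.15,0,0,0,0],[1,0,0.075,0,0,0,0],[1,0,0,0,0,0,0],[1,0,0,0,0,0,0]]]'

```text
t: 5.12
position: [0.5414, -0.2828, 0.1342]
orientation: [0.904, 0.427, 0.0, 0.0]
force: [0.0, 0.0, -1.3]
opening: 0.0397
grip_force: 41.0
```

```bash
python3 - <<'E'
from h import *
s,im=shot("w2");print(s["position"],s["opening"],s["force"])
spots(["shaker_center","spice_center"])
p=s["position"];print("tcp-axis dome top proj",wproj((p[0],p[1],p[2]-.034+.072),s),[wproj((x,y,.014),s).round() for x,y in [(.543,-.283),(.499,-.337),(.455,-.391),(.411,-.444)]])
E
```

```text
[ 0.54142704 -0.28280957  0.13422047] 0.03972328199446558 [ 0.02998926  0.01903859 -1.33520315]
shaker_center [([207, 189, 295, 304], 0.59)]
spice_center [([70, 251, 144, 326], 0.86), ([0, 11, 32, 64], 0.18)]
tcp-axis dome top proj [252.36660719 284.81399966] [array([253., 185.]), array([253., 253.]), array([253., 307.]), array([253., 349.])]
```

View pics/w2.png

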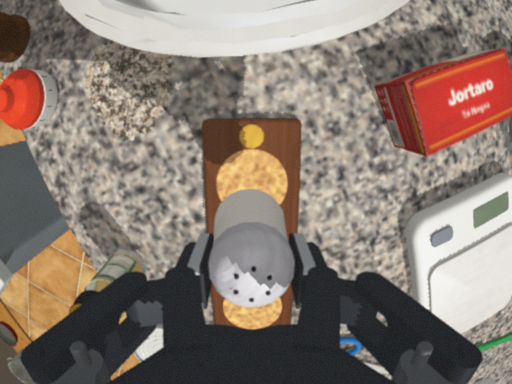

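The board lies straight in view: cork centre at about (252,184) against a predicted (253,185). The shaker hangs between the pads, dome at about (252,265).

```bash
python3 - <<'E'
from h import *
s=get_state();p=s["position"];x=R.from_quat(s["orientation"]).as_matrix()[:,0]
for o in (-.005,0,.005):print(o,wproj(p+x*(.0205+o)+[0,0,-.038+.062],s),wproj(p+x*(.0205+o)+[0,0,-.038+.05],s),wproj(p+x*(.0225+o)+[0,0,-.038],s), wproj(p+x*o+[0,0,.036],s))
print(go((.5425,-.2835,.038+.0155)))
E
```

```text
-0.005 [252.26485569 238.07475219] [252.15394157 227.46295144] [251.83248904 193.68076654] [252.27458786 291.60008686]
0 [252.28827986 227.73019967] [252.17319949 217.77880809] [251.84246408 186.1080391 ] [252.30376103 282.2367047 ]
0.005 [252.31128707 217.06801617] [252.19207529 207.84282518] [251.85221968 178.42932347] [252.33310891 272.46308631]
[-0.     0.013  0.538]
```

Call:
step_arm --series '[[[1,0,0.013,0.15,0,0,0],[1,0,0,0.15,0,0,0],[1,0,0,0.12,0,0,0],[1,0,0,0.08,0,0,0],[1,0,0,0.03,0,0,0],[1,0,0,0.01,0,0,0],[1,0,0,0,0,0,0],[1,0,0,0,0,0,0],[0.3,0,0,0,0,0,0],[-1,0,0,0,0,0,0],[-1,0,0,0,0,0,0],[-1,0,0,0,0,0,0],[-1,0,0,0,0,0,0],[-1,0,0,-0.1,0,0,0],[-1,0,0,-0.2,0,0,0],[-1,0,0,-0.25,0,0,0],[-1,0,0,-0.25,0,0,0],[-1,0,0,-0.2,0,0,0],[-1,0,0,0,0,0,0]]]'

```text
t: 6.85
position: [0.5453, -0.2855, 0.2096]
orientation: [0.904, 0.427, 0.003, 0.004]
force: [0.4, -0.4, 0.5]
opening: 0.085
grip_force: 0.0
```

```bash
python3 - <<'E'
from h import *
s,im=shot("w3");print(s["t"],s["position"],s["opening"],s["force"])
spots(["shaker_center","spice_center"])
print([wproj((.5425,-.2835,z),s).round(1) for z in(.014,.064,.088)])
print(go((.3725,-.269,.20)))
E
```

```text
6.85 [ 0.54532226 -0.28553525  0.20958326] 0.0849793294992143 [ 0.36644936 -0.36308306  0.45538178]
shaker_center [([227, 156, 269, 202], 0.9)]
spice_center [([96, 226, 156, 288], 0.68)]
[array([246.7, 169.8]), array([246.5, 180.1]), array([246.4, 186.4])]
[-0.644 -0.941  0.016]
```

View pics/w3.png

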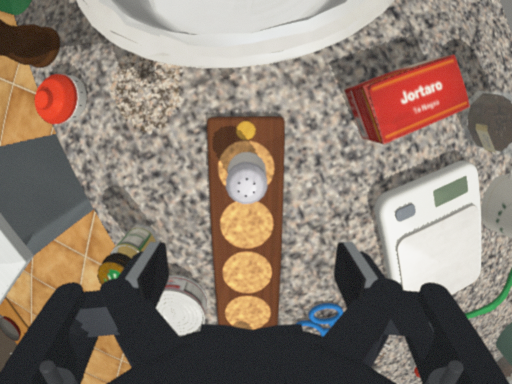

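Shaker stands upright on its cork (dome at (246,185), expected (246,186)). Next is the spice jar.

Call:
step_arm --series '[[[-1,-0.07,-0.1,0,0,0,0],[-1,-0.13,-0.19,0,0,0,0],[-1,-0.13,-0.19,0,0,0,0],[-1,-0.13,-0.19,0,0,0,0],[-1,-0.13,-0.19,0,0,0,0],[-1,-0.055,-0.082,0,0,0,0],[-1,0,0,0,0,0,0],[-1,0,0,0,0,0,0]]]'

```text
t: 7.67
position: [0.3721, -0.269, 0.202]
orientation: [0.904, 0.427, -0.0, -0.001]
force: [0.1, 0.6, -0.6]
opening: 0.0854
grip_force: 0.0
```

```bash
python3 - <<'E'
from h import *
s,im=shot("w4");print(s["t"],s["position"],s["orientation"].round(4))
spots(["spice_center","tuna"])
print(wproj((.373,-.269,.105),s),go((.373,-.269,.046)))
E
```

```text
7.6667 [ 0.37206307 -0.26901614  0.20198896] [ 9.044e-01  4.266e-01 -2.000e-04 -7.000e-04]
spice_center [([224, 148, 275, 218], 0.75), ([358, 70, 416, 112], 0.37)]
tuna [([251, 213, 321, 288], 0.74)]
[252.56314362 192.88186912] [-0.000e+00 -1.000e-03  1.042e+00]
```

View pics/w4.png

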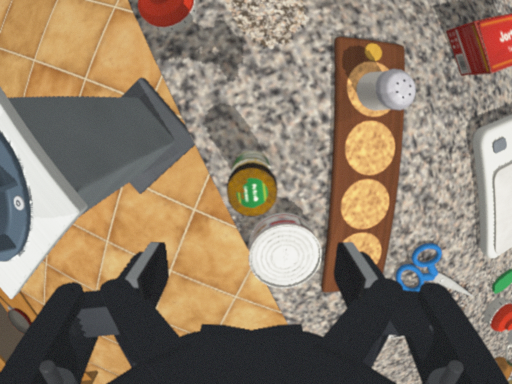

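Cap centre at (252,192) matches the prediction, and the tin at (285,252) is clear of the fingers. I'll descend and grip.

Call:
step_arm --series '[[[-1,0,0,0.12,0,0,0],[-1,0,0,0.2,0,0,0],[-1,0,0,0.2,0,0,0],[-1,0,0,0.2,0,0,0],[-1,0,0,0.2,0,0,0],[-1,0,0,0.12,0,0,0],[-1,0,0,0,0,0,0],[-1,0,0,0,0,0,0],[1,0,0,0,0,0,0],[1,0,0,0,0,0,0],[1,0,0,0,0,0,0],[1,0,0,0,0,0,0],[1,0,0,0,0,0,0],[1,0,0,0,0,0,0],[1,0,0,0,0,0,0],[1,0,0,0,0,0,0]]]'

```text
t: 9.15
position: [0.3728, -0.2694, 0.0479]
orientation: [0.904, 0.427, 0.0, 0.001]
force: [-2.5, 2.6, 9.7]
opening: 0.0428
grip_force: 27.6
```

Call:
step_arm --series '[[[1,0,0,-0.1,0,0,0],[1,0,0,-0.2,0,0,0],[1,0,0,-0.2,0,0,0],[1,0,0,-0.15,0,0,0],[1,0.02,0.1,0,0,0,0],[1,0.04,0.2,0,0,0,0],[1,0.04,0.2,0,0,0,0],[1,0.04,0.2,0,0,0,0],[1,0.026,0.15,0,0,0,0],[1,0.01,0.087,0,0,0,0],[1,0,0,0,0,0,0],[1,0,0,0,0,0,0]]]'

```text
t: 10.15
position: [0.4976, -0.3378, 0.1442]
orientation: [0.904, 0.427, -0.0, -0.0]
force: [-0.6, 0.8, -0.6]
opening: 0.0421
grip_force: 33.5
```

```bash
python3 - <<'E'
from h import *
s,im=shot("w5");print(s["t"],s["position"],s["opening"],s["force"],s["orientation"].round(4))
print(go((.4982,-.3377,.046+.0155)),wproj(s["position"]+[0,0,.059],s))
E
```

```text
10.15 [ 0.49756547 -0.33780211  0.1441862 ] 0.04213914888691504 [-0.64182063  0.77947179 -0.63947165] [ 9.042e-01  4.271e-01 -1.000e-04 -2.000e-04]
[0.004 0.007 0.551] [252.53551516 316.52054437]
```

View pics/w5.png

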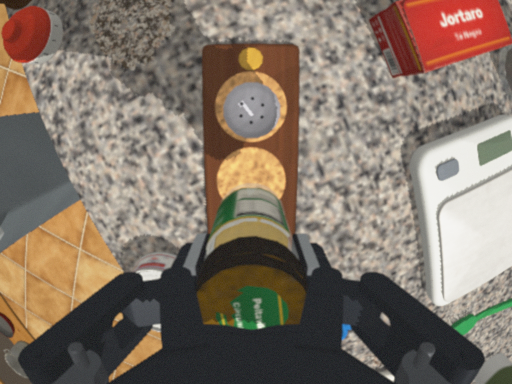

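The jar is held upright and centred over the second cork. The shaker is at (249,108), centred on the first.

Call:
step_arm --series '[[[1,0.004,0.007,0.15,0,0,0],[1,0,0,0.15,0,0,0],[1,0,0,0.12,0,0,0],[1,0,0,0.08,0,0,0],[1,0,0,0.03,0,0,0],[1,0,0,0.01,0,0,0],[1,0,0,0,0,0,0],[1,0,0,0,0,0,0],[0.3,0,0,0,0,0,0],[-1,0,0,0,0,0,0],[-1,0,0,0,0,0,0],[-1,0,0,0,0,0,0],[-1,0,0,0,0,0,0],[-1,0,0,-0.1,0,0,0],[-1,0,0,-0.2,0,0,0],[-1,0,0,-0.25,0,0,0],[-1,0,0,-0.25,0,0,0],[-1,0,0,-0.25,0,0,0],[-1,0,0,-0.2,0,0,0],[-1,0,0,0,0,0,0]]]'

```text
t: 11.87
position: [0.5009, -0.3396, 0.2577]
orientation: [0.904, 0.427, 0.002, 0.005]
force: [0.1, -0.7, 1.6]
opening: 0.0856
grip_force: 0.0
```

```bash
python3 - <<'E'
from h import *
s,im=shot("w6");print(s["t"],s["position"],s["opening"],s["force"])
spots(["shaker_center","spice_center"])
print([wproj(P,s).round(1) for P in((.4982,-.3377,.119),(.5425,-.2835,.088))])
print(go((.456,.133,.25)))
E
```

```text
11.8667 [ 0.5008633  -0.3396156   0.25765751] 0.08559119420691316 [ 0.08366262 -0.71697311  1.55834455]
shaker_center [([228, 90, 264, 130], 0.78)]
spice_center [([225, 144, 267, 204], 0.77)]
[array([246.7, 181.6]), array([246.4, 109.3])]
[ 2.244 -2.215  0.003]
```

View pics/w6.png

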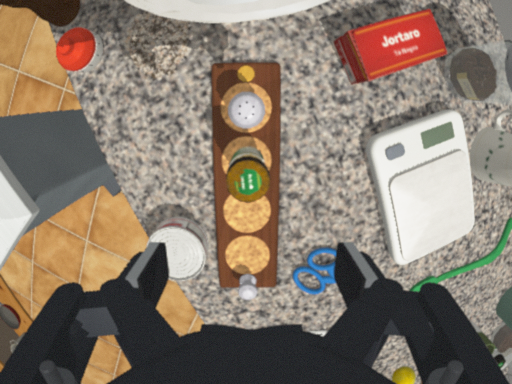

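Jar cap at (247,180) and shaker at (246,109), both where expected. Now to the cruet, staying high over the mill.

Call:
step_arm --series '[[[-1,0.07,-0.07,0,0,0,0],[-1,0.15,-0.15,0,0,0,0],[-1,0.16,-0.16,0,0,0,0],[-1,0.16,-0.16,0,0,0,0],[-1,0.16,-0.16,0,0,0,0],[-1,0.16,-0.16,0,0,0,0],[-1,0.16,-0.16,0,0,0,0],[-1,0.16,-0.16,0,0,0,0],[-1,0.16,-0.16,0,0,0,0],[-1,0.16,-0.16,0,0,0,0],[-1,0.16,-0.16,0,0,0,0],[-1,0.16,-0.16,0,0,0,0],[-1,0.16,-0.16,0,0,0,0],[-1,0.16,-0.16,0,0,0,0],[-1,0.07,-0.065,0,0,0,0],[-1,0.034,-0.01,0,0,0,0],[-1,0,0,0,0,0,0],[-1,0,0,0,0,0,0]]]'

```text
t: 13.52
position: [0.4561, 0.1322, 0.2499]
orientation: [0.904, 0.427, -0.001, -0.0]
force: [0.9, 0.9, 0.5]
opening: 0.0855
grip_force: 0.0
```

```bash
python3 - <<'E'
from h import *
s,im=shot("w7");print(s["t"],s["position"],s["opening"],s["orientation"].round(4))
spots(["cruet_center","mill_center","timer"])
print([wproj(P,s).round(1) for P in((.456,.133,.138),(.441,.02,.17))])
E
```

```text
13.5167 [0.456115   0.13215061 0.24991653] 0.08549796758284972 [ 9.042e-01  4.271e-01 -8.000e-04 -1.000e-04]
cruet_center [([223, 140, 274, 200], 0.68), ([179, 0, 214, 10], 0.59)]
mill_center [([265, 204, 332, 299], 0.92)]
timer [([311, 257, 338, 297], 0.73)]
[array([250.9, 188. ]), array([315.2, 297.3])]
```

View pics/w7.png

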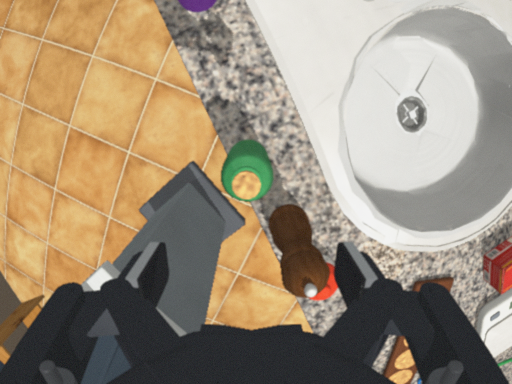

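```bash
python3 - <<'E'
from h import *
s=get_state()
c=wray((245.5,185),.138,s);m=wray((311,290),.17,s);print(c,m,go((c[0],c[1],.073)))
E
```

```text
[0.45428236 0.13781244 0.138     ] [0.44274441 0.02920107 0.17      ] [ 0.022 -0.036  1.184]
```

Cork at (245,185) puts the cruet about 5 mm off the hover point, so I'll correct, descend and grip the body at 92 mm.

Call:
step_arm --series '[[[-1,0.018,-0.03,0.1,0,0,0],[-1,0,0,0.18,0,0,0],[-1,0,0,0.18,0,0,0],[-1,0,0,0.18,0,0,0],[-1,0,0,0.18,0,0,0],[-1,0,0,0.18,0,0,0],[-1,0,0,0.12,0,0,0],[-1,0,0,0.064,0,0,0],[-1,0,0,0,0,0,0],[1,0,0,0,0,0,0],[1,0,0,0,0,0,0],[1,0,0,0,0,0,0],[1,0,0,0,0,0,0],[1,0,0,0,0,0,0],[1,0,0,0,0,0,0],[1,0,0,0,0,0,0],[1,0,0,0,0,0,0]]]'

```text
t: 15.13
position: [0.4553, 0.1379, 0.0747]
orientation: [0.904, 0.427, 0.001, 0.0]
force: [-1.5, -0.4, 6.8]
opening: 0.0525
grip_force: 41.0
```

Call:
step_arm --series '[[[1,0,0,-0.08,0,0,0],[1,0,0,-0.15,0,0,0],[1,0,0,-0.2,0,0,0],[1,0,0,-0.2,0,0,0],[1,0,0,-0.2,0,0,0],[1,0,0,-0.2,0,0,0],[1,0,0,-0.15,0,0,0],[1,0,0,-0.08,0,0,0],[1,0,0,0,0,0,0]]]'

```text
t: 15.88
position: [0.4555, 0.1379, 0.2656]
orientation: [0.904, 0.427, 0.003, 0.001]
force: [-0.4, 0.6, -1.7]
opening: 0.0526
grip_force: 42.9
```

Call:
step_arm --series '[[[1,-0.06,0.05,0,0,0,0],[1,-0.12,0.1,0,0,0,0],[1,-0.16,0.13,0,0,0,0],[1,-0.16,0.13,0,0,0,0],[1,-0.16,0.13,0,0,0,0],[1,-0.16,0.13,0,0,0,0],[1,-0.16,0.13,0,0,0,0],[1,-0.16,0.13,0,0,0,0],[1,-0.16,0.13,0,0,0,0],[1,-0.16,0.13,0,0,0,0],[1,-0.16,0.13,0,0,0,0],[1,-0.16,0.13,0,0,0,0],[1,-0.16,0.13,0,0,0,0],[1,-0.16,0.13,0,0,0,0],[1,-0.16,0.13,0,0,0,0],[1,-0.16,0.13,0,0,0,0],[1,-0.16,0.13,0,0,0,0],[1,-0.12,0.1,0,0,0,0],[1,-0.04,0.03,0,0,0,0],[1,0,0,0,0,0,0]]]'

```text
t: 17.55
position: [0.4505, -0.3936, 0.2605]
orientation: [0.905, 0.426, -0.001, -0.001]
force: [0.4, 0.2, -2.4]
opening: 0.0524
grip_force: 42.8
```

```bash
python3 - <<'E'
from h import *
s,im=shot("w8");print(s["t"],s["position"],s["opening"],s["force"],s["orientation"].round(4))
print(go((.4539,-.3919,.0747+.0155)),wproj(s["position"]+[0,0,.063],s))
E
```

```text
17.55 [ 0.4504783  -0.39363029  0.26050295] 0.052404802439491256 [ 0.37569207  0.21939909 -2.42292302] [ 9.047e-01  4.261e-01 -5.000e-04 -1.000e-03]
[0.014 0.017 1.137] [252.26388577 323.65326147]
```

View pics/w8.png

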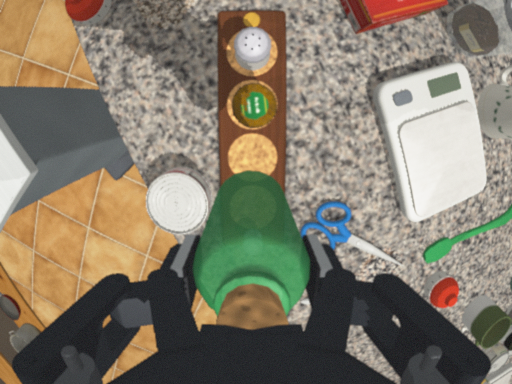

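The cruet is held upright over the third cork (252,155), with the other two in order. I'll check its fore-aft seat in the pads by its base edge at v=172.

```bash
python3 - <<'E'
from h import *
s=get_state();p=s["position"];x=R.from_quat(s["orientation"]).as_matrix()[:,0]
for o in (-.008,-.004,0,.004,.008):print(o,wproj(p+x*(.027+o)+[0,0,-.0747],s),wproj(p+x*(.015+o)+[0,0,-.0747+.127],s))
E
```

```text
-0.008 [251.88838604 177.90286151] [252.24633986 290.74469339]
-0.004 [251.89489246 172.73371138] [252.2733261  281.89139302]
0 [251.90127659 167.5241182 ] [252.30046539 272.67315232]
0.004 [251.90753093 162.27684021] [252.32766044 263.08576702]
0.008 [251.91364815 156.99476954] [252.35480094 253.12775841]
```

Call:
step_arm --series '[[[1,0.025,0.017,0.1,0,0,0],[1,0,0,0.18,0,0,0],[1,0,0,0.18,0,0,0],[1,0,0,0.18,0,0,0],[1,0,0,0.18,0,0,0],[1,0,0,0.14,0,0,0],[1,0,0,0.1,0,0,0],[1,0,0,0.05,0,0,0],[1,0,0,0.02,0,0,0],[1,0,0,0.01,0,0,0],[1,0,0,0,0,0,0],[1,0,0,0,0,0,0]]]'

```text
t: 18.6
position: [0.4565, -0.3911, 0.0922]
orientation: [0.904, 0.427, 0.0, 0.001]
force: [-0.1, 0.2, -1.2]
opening: 0.0527
grip_force: 42.8
```

Call:
step_arm --series '[[[0.2,0,0,0,0,0,0],[-1,0,0,0,0,0,0],[-1,0,0,0,0,0,0],[-1,0,0,0,0,0,0],[-1,0,0,0,0,0,0],[-1,0,0,-0.1,0,0,0],[-1,0,0,-0.2,0,0,0],[-1,0,0,-0.25,0,0,0],[-1,0,0,-0.25,0,0,0],[-1,0,0,-0.25,0,0,0],[-1,0,0,-0.2,0,0,0],[-1,0,0,-0.1,0,0,0],[-1,0,0,0,0,0,0]]]'

```text
t: 19.68
position: [0.457, -0.3918, 0.298]
orientation: [0.904, 0.427, 0.001, 0.003]
force: [0.6, -0.7, -1.2]
opening: 0.0854
grip_force: 0.0
```

```bash
python3 - <<'E'
from h import *
s,im=shot("w9");print(s["t"],s["position"],s["opening"],s["force"])
spots(["cruet_center","spice_center","shaker_center"])
print([wproj(P,s).round(1) for P in((.4539,-.3919,.152),(.4982,-.3377,.119),(.5425,-.2835,.088))])
print(go((.4415,.024,.28)))
E
```

```text
19.6833 [ 0.45700634 -0.39176516  0.29798877] 0.08536755851906587 [ 0.62352598 -0.68908718 -1.19087126]
cruet_center [([227, 138, 270, 196], 0.96)]
spice_center [([227, 88, 265, 133], 0.8)]
shaker_center [([232, 38, 267, 76], 0.56)]
[array([248.2, 181.5]), array([247.9, 110.8]), array([247.8,  52.2])]
[ 2.074 -1.829  0.086]
```

View pics/w9.png

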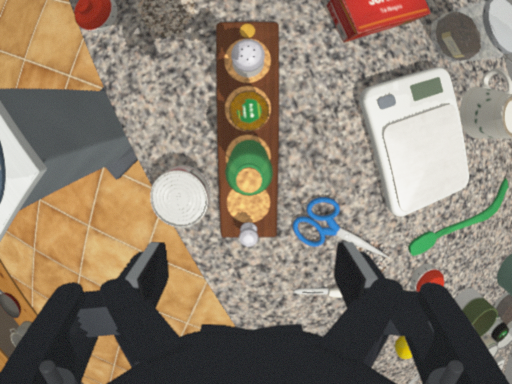

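Cruet stands at (248,180), as expected. The mill is last.

Call:
step_arm --series '[[[-1,0.07,-0.06,0,0,0,0],[-1,0.12,-0.11,0,0,0,0],[-1,0.16,-0.14,0,0,0,0],[-1,0.16,-0.14,0,0,0,0],[-1,0.16,-0.14,0,0,0,0],[-1,0.16,-0.14,0,0,0,0],[-1,0.16,-0.14,0,0,0,0],[-1,0.16,-0.14,0,0,0,0],[-1,0.16,-0.14,0,0,0,0],[-1,0.16,-0.14,0,0,0,0],[-1,0.16,-0.14,0,0,0,0],[-1,0.16,-0.14,0,0,0,0],[-1,0.16,-0.14,0,0,0,0],[-1,0.1,-0.1,0,0,0,0],[-1,0.024,-0.02,0,0,0,0],[-1,0,0,0,0,0,0],[-1,0,0,0,0,0,0]]]'

```text
t: 21.3
position: [0.4416, 0.0233, 0.2931]
orientation: [0.904, 0.427, -0.001, -0.0]
force: [-0.8, -1.1, -0.3]
opening: 0.0854
grip_force: 0.0
```

```bash
python3 - <<'E'
from h import *
s,im=shot("w10");print(s["t"],s["position"],s["opening"],s["orientation"].round(4))
spots(["mill_center","timer"])
print([wproj(P,s).round(1) for P in((.4415,.024,.17),)])
cv2.imwrite("pics/w10c.png",cv2.resize(im[100:260,180:340],(480,480),interpolation=cv2.INTER_CUBIC))
E
```

```text
21.3 [0.44162101 0.02329632 0.29306321] 0.08541396017080191 [ 9.041e-01  4.273e-01 -6.000e-04 -1.000e-04]
mill_center [([225, 135, 270, 199], 0.83), ([396, 246, 430, 288], 0.21)]
timer [([259, 187, 301, 234], 0.68)]
[array([251. , 184.9])]
```

View pics/w10c.png

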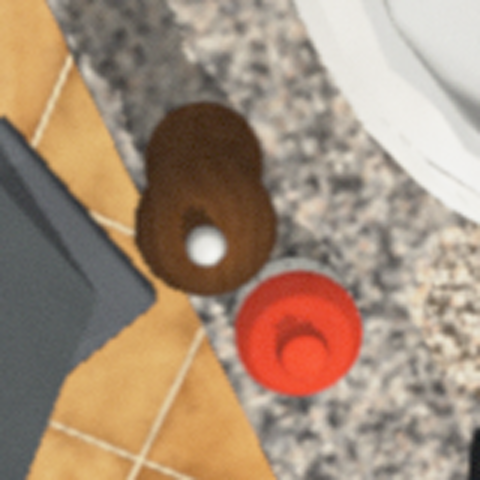

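Nub at (249,181) against a predicted (251,185), a 3 mm correction. The timer is below finger height.

Call:
step_arm --series '[[[-1,0.02,-0.012,0.1,0,0,0],[-1,0,0,0.18,0,0,0],[-1,0,0,0.18,0,0,0],[-1,0,0,0.18,0,0,0],[-1,0,0,0.18,0,0,0],[-1,0,0,0.18,0,0,0],[-1,0,0,0.1,0,0,0],[-1,0,0,0.047,0,0,0],[-1,0,0,0,0,0,0],[1,0,0,0,0,0,0],[1,0,0,0,0,0,0],[1,0,0,0,0,0,0],[1,0,0,0,0,0,0],[1,0,0,0,0,0,0],[1,0,0,0,0,0,0],[1,0,0,0,0,0,0],[1,0,0,0,0,0,0]]]'

```text
t: 22.87
position: [0.4431, 0.0273, 0.123]
orientation: [0.904, 0.427, 0.001, 0.001]
force: [-1.9, 1.1, 8.6]
opening: 0.0462
grip_force: 39.7
```

Call:
step_arm --series '[[[1,0,0,-0.06,0,0,0],[1,0,0,-0.12,0,0,0],[1,0,0,-0.18,0,0,0],[1,0,0,-0.2,0,0,0],[1,0,0,-0.2,0,0,0],[1,0,0,-0.2,0,0,0],[1,0,0,-0.14,0,0,0],[1,0,0,-0.08,0,0,0],[1,0,0,0,0,0,0],[1,0,0,0,0,0,0]]]'

```text
t: 23.7
position: [0.4421, 0.0272, 0.299]
orientation: [0.904, 0.427, 0.0, 0.0]
force: [0.0, -0.7, -2.4]
opening: 0.0467
grip_force: 41.6
```

```bash
python3 - <<'E'
from h import *
s,im=shot("w11");p=s["position"];print(s["t"],p,s["opening"],s["force"],s["orientation"].round(4))
x=R.from_quat(s["orientation"]).as_matrix()[:,0]
for o in (-.008,-.004,0,.004,.008):print(o,wproj(p+x*(.029+o)+[0,0,-.123],s).round(),wproj(p+x*(.0245+o)+[0,0,-.123+.14],s).round())
print(go((.4096,-.4461,p[2])))
E
```

```text
23.7 [0.44206936 0.02721624 0.29902121] 0.046698300109685835 [ 0.01492376 -0.69946636 -2.41164206] [9.042e-01 4.271e-01 5.000e-04 3.000e-04]
-0.008 [251. 163.] [252. 230.]
-0.004 [251. 159.] [252. 222.]
0 [251. 155.] [252. 214.]
0.004 [251. 150.] [252. 205.]
0.008 [251. 146.] [252. 197.]
[-2.573  1.839 -0.006]
```

View pics/w11.png

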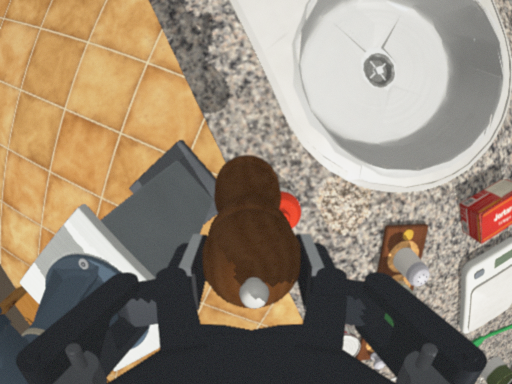

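The mill is held with a tilt of only about 1.5° (base at (247,156), head on the line at 252). I'll shift the target about 3 mm for that and carry it over.

Call:
step_arm --series '[[[1,-0.05,0.035,0,0,0,0],[1,-0.1,0.07,0,0,0,0],[1,-0.15,0.11,0,0,0,0],[1,-0.15,0.11,0,0,0,0],[1,-0.15,0.11,0,0,0,0],[1,-0.15,0.11,0,0,0,0],[1,-0.15,0.11,0,0,0,0],[1,-0.15,0.11,0,0,0,0],[1,-0.15,0.11,0,0,0,0],[1,-0.15,0.11,0,0,0,0],[1,-0.15,0.11,0,0,0,0],[1,-0.15,0.11,0,0,0,0],[1,-0.15,0.11,0,0,0,0],[1,-0.15,0.11,0,0,0,0],[1,-0.15,0.11,0,0,0,0],[1,-0.15,0.11,0,0,0,0],[1,-0.15,0.11,0,0,0,0],[1,-0.12,0.07,0,0,0,0],[1,-0.05,0.034,0,0,0,0],[1,0,0,0,0,0,0]]]'

```text
t: 25.42
position: [0.4116, -0.4491, 0.2971]
orientation: [0.905, 0.426, -0.0, -0.001]
force: [-0.6, 0.1, -2.1]
opening: 0.0464
grip_force: 41.6
```

```bash
python3 - <<'E'
from h import *
s,im=shot("w12");p=s["position"];print(s["t"],p,s["opening"],s["force"],s["orientation"].round(4))
print(go((.4096,-.4461,.123+.0155)))
E
```

```text
25.4167 [ 0.41162327 -0.44909866  0.29713156] 0.046396258482575725 [-0.55306239  0.07362229 -2.12647565] [ 9.046e-01  4.262e-01 -4.000e-04 -1.000e-03]
[-0.003 -0.018  1.06 ]
```

View pics/w12.png

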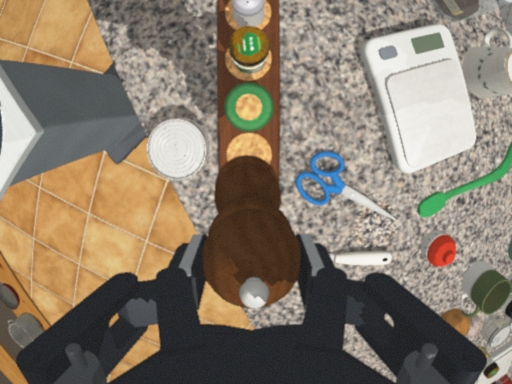

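Mill is over the last cork with its base at (247,185), in line. Lower and release.

Call:
step_arm --series '[[[1,0,0,0.1,0,0,0],[1,0,0,0.16,0,0,0],[1,0,0,0.18,0,0,0],[1,0,0,0.18,0,0,0],[1,0,0,0.16,0,0,0],[1,0,0,0.13,0,0,0],[1,0,0,0.09,0,0,0],[1,0,0,0.04,0,0,0],[1,0,0,0.02,0,0,0],[1,0,0,0,0,0,0],[1,0,0,0,0,0,0],[1,0,0,0,0,0,0]]]'

```text
t: 26.47
position: [0.4131, -0.4479, 0.1407]
orientation: [0.904, 0.427, 0.0, 0.001]
force: [-0.7, 0.0, -1.6]
opening: 0.0458
grip_force: 41.6
```

Call:
step_arm --series '[[[0.3,0,0,0,0,0,0],[0.1,0,0,0,0,0,0],[-0.2,0,0,0,0,0,0],[-1,0,0,0,0,0,0],[-1,0,0,0,0,0,0],[-1,0,0,0,0,0,0],[-1,0,0,-0.1,0,0,0],[-1,0,0,-0.2,0,0,0],[-1,0,0,-0.25,0,0,0],[-1,0,0,-0.25,0,0,0],[-1,0,0,-0.25,0,0,0],[-1,0,0,-0.2,0,0,0],[-1,0,0,-0.1,0,0,0],[-1,0,0,0,0,0,0],[-1,0,0,0,0,0,0]]]'

```text
t: 27.72
position: [0.4128, -0.4477, 0.3424]
orientation: [0.904, 0.427, 0.0, 0.001]
force: [-0.2, 0.2, 0.3]
opening: 0.0854
grip_force: 0.0
```

```bash
python3 - <<'E'
from h import *
s,im=shot("w13");p=s["position"];print(s["t"],p,s["opening"],s["force"])
for P in((.4096,-.4461,.184),(.4539,-.3919,.152),(.4982,-.3377,.119),(.5425,-.2835,.088)):print(wproj(P,s).round(1))
spots(["mill_center","cruet_center","spice_center","shaker_center","tuna"])
E
```

```text
27.7167 [ 0.41275152 -0.44771249  0.34243391] 0.0853603118887395 [-0.15772092  0.19678889  0.26119487]
[247.9 177.4]
[247.9 109.6]
[247.9  53.3]
[248.    8.4]
mill_center [([229, 134, 272, 191], 0.93)]
cruet_center [([228, 85, 272, 129], 0.67)]
spice_center [([232, 36, 265, 77], 0.56)]
shaker_center [([233, 0, 264, 37], 0.95)]
tuna [([156, 118, 212, 175], 0.76)]
```

View pics/w13.png

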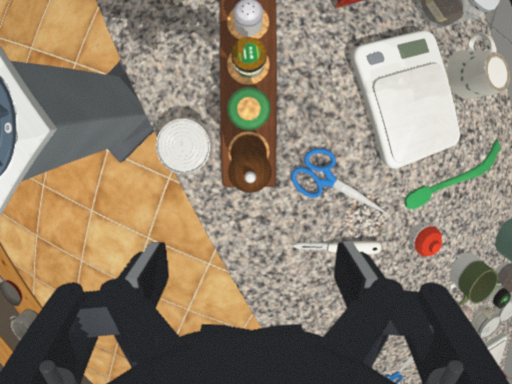

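All four stand in order: mill nub (250,177), cruet (249,108), jar (249,53) and shaker (248,14), each within a few mm of its cork. The tin hasn't moved.

```bash
python3 -c "
from station import sign_off
print(sign_off())"
```

```text
the job is handed in; nothing more can be done
None
```

I stood the pepper mill, cruet, spice jar and salt shaker upright on their cork circles, mill next to the knob, and handed the job in at about 28 s. In the last picture each was within a few millimetres of its circle; no verdict came back.

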